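# Tap a drilled bar home in the clamping fixture and clamp it

### The arm

A 6-joint arm with a two-finger parallel gripper is mounted at the origin on a cart in front of the work surface, level with it; the furniture and walls round the work are solid. World frame = base frame: x ahead of the robot, y to its left, z up, the work surface at z = 0. Lengths are in m, angles in rad, forces in N, time in s.
With the tool pointing down it reaches from about 0.275 to 0.875 m from the base axis. Payload 12.5 kg.
Tool frame: the origin (TCP) lies at the very end of the fingers, on their centre line; the grasp point (between the pads) lies 19 mm behind it; x points along the fingers, y is the direction in which the jaws open and shut, and the axes are right-handed (so a half turn about x gives the same grasp; the last joint's range is limited). The gripper opens to 85 mm and grips with 20 to 120 N. Pads are 22 mm wide; open, the fingers measure 114 mm over their backs; the gripper's body (76 mm by 85 mm) begins 54 mm behind the grasp point. The pads swing forward as they close: fully open they stand 13 mm farther back than shut.
Start: joints at [1.246, 0.351, 1.652, -0, 1.139, -0.085], TCP at [0.131, 0.534, 0.231] pointing down, gripper open.
Joint ranges: [-2.75, 2.75], [-0.79, 2.1], [0.01, 2.65], [-1.57, 4.71], [0.07, 3.14], [-2.87, 2.87]. Speed limits (rad/s): [2.22, 2.22, 2.79, 3.14, 3.14, 3.14].

### API

Orientations are given as a 3x3 rotation matrix whose columns are the frame's x, y, z axes.
In Python, from bench import manip gives the robot as it stands. Calls block until the motion is done:
- manip.move_ptp(position, orientation): joint-space move of the TCP to a pose.
- manip.move_l(position, attitude=None, max_speed=0.15): straight line of the TCP; attitude=None keeps the orientation; max_speed is the mean speed in m/s.
- manip.move_j(angles): joint-space move.
- manip.set_gripper(opening, effort=None): opening from 0.0 (shut) to 1.0 (fully open); effort is the grip in N (None keeps the last); returns when the fingers have stopped.
- manip.dwell(seconds).
- manip.inverse_kinematics(position, orientation): joint angles nearest the present ones, or None.
- manip.grab_frame(name): name is "scene" or "top" or "wrist"; returns (picture, depth): 400x640x3 uint8, red, green, blue; 400x640 float32, m along the optical axis (not along the pixel's ray), 0 where there is no reading.
- manip.get_calibration(name): a dict with "camera_matrix" (3x3 intrinsics, pixels), "k1" (the pictures are not rectified: a ray, as slopes to the right and down, at radius r is drawn at 1 + k1 r^2 times it, then the intrinsics apply), "R" (3x3) and "t" (3): a world point X has camera coordinates R X + t. Camera axes: x right, y down, z forward; pixel columns grow to the right and rows downward; lengths in m; the calibration is good to about 2 mm. A picture is of the moment at which its call begins: read the wrist's pose just before it. get_calibration takes no time and is no camera call; for the wrist camera it gives the pose at the moment of the call.
A pose or a line that the arm cannot do raises manip.Unreachable and nothing moves.
- manip.sign_off(): hands the job in, once; it reports no verdict.
Trained networks look in the newest picture that a camera, given by its name, has taken for a name from the list of things; names that differ only in an ending like _2 or _b are one class to them, and where a whole thing is asked for, a point or a joint stands for the part that bears it (a point fixed in the world has none). Each returns a list of dicts, best first, with "confidence" (0 to 1); they miss things now and then, are a little off and sometimes report something else, mostly with a low value. They report only what shows in the picture. A call takes as long as a camera call.
- manip.look_for(camera, name): "at" ([x, y, z] in m, in world coordinates, good to about 4 mm: the middle of the surface that is visible of it).
Readings, each from a call of its own:
- manip.current_time(): time.
- manip.current_qpos(): joint angles.
- manip.current_joint_vel(): joint speeds.
- manip.current_joint_torque(): joint torques, N m.
- manip.current_ee_pos(): TCP position.
- manip.current_tcp_rot(): TCP orientation.
- manip.current_force(): force on the tool from outside, world axes, zero at the start.
- manip.current_ft_torque(): the same for the moment, N m.
- manip.current_grip_width(): opening from 0.0 (shut) to 1.0 (fully open).
Only numpy, scipy, OpenCV 4.12 (cv2) and the standard library are available. Lean on these libraries where they do the work, as an engineer would, in place of code of your own. Each camera call takes 0.05 s, during which the arm holds its last target.

### The job

The drilled steel bar lies loose in the toggle-clamp fixture: tap it home lightly with the fingertips, first on its long front edge until it rests against both rear pins, then on its right-hand end until its left end meets the single end pin with the bar still against the rear pins; last, push the raised clamp arm gently over and down until its pad rests on the bar. Pick nothing up, and leave the tools and parts beside the fixture where they are.

Things in the scene. Friction and masses are not known exactly. Their poses are not given: they have to be found in the camera images.
- toggle_fixture: fixture fixed to the bench, at another place and angle each time: pale steel base plate 160 (x) x 100 (y) x 12 mm with a toggle clamp. Origin under the plate's centre, x towards its rear (away from the robot, within 18 degrees), y left, z up. The bar is home when its rear edge is at x = -34 mm and its left end at y = 40 mm (bar centre x = -54, y = -5), flat on the plate
- rear_pin_right: right rear pin: fixed upright steel pin, 8 mm diameter, 17 mm high above the plate's top; origin at its foot, at x = -30, y = -43, z = 12 mm of the fixture. The bar's rear edge comes against its front (-x) side
- rear_pin_left: left rear pin, the same shape, at x = -30, y = 15, z = 12 mm of the fixture
- end_pin: end pin, the same shape, at x = -54, y = 44, z = 12 mm of the fixture; the bar's left end comes against its right (-y) side
- clamp_hinge (a point): middle of the clamp's hinge line (along the fixture's y), at x = 30, y = 0, z = 49 mm of the fixture, between two fixed cheeks: 20 mm wide over all, x = 10 to 55, up to z = 58. Arm, pad and red handle are one rigid lever that stays where it is left; hinge friction 0.25 N m, so 3 to 4 N near the arm's end move it
- toggle_fixture_lever (a joint): clamp angle a (rad): 1.35 to 1.48 at the start = open, arm nearly upright; about 0.05 = shut on the bar; 0 = end of travel. The steel arm, 12 mm wide (y) and 10 mm thick, 98 mm long, points from the hinge along (-cos a, sin a) in the fixture's x, z. Push it from behind (its +x side) forward (-x), then down. The pad under the arm's end comes down at x = -67 to -49 mm
- clamp_arm_end (a point): point on the arm's rear face (its upper face when shut), on its middle line, 85 mm from the hinge: the place to push. The red handle, 24 mm thick, its end 120 mm from the hinge, stands at right angles to the arm: open, it lies back low behind the plate (to x = 146, z = 20 to 50 mm); shut, it stands upright at x = 33 to 57, up to z = 165 mm
- bar: loose bright steel flat bar 40 (its x) x 90 (y) x 10 mm (z), about 0.26 kg, with two 9 mm holes. Origin at the centre of its underside. It starts flat on the plate, 6 to 12 mm short (-x) of the rear pins, 7 to 15 mm short (-y) of the end pin, up to 3 degrees askew, partly over the plate's rim; slides under 1 to 3 N. Light means under 40 N, on the fixture too; it may not rise over 6 mm
- bar_front_mid (a point): middle of the bar's long front edge face (-x side), half-way up its 10 mm height: first place to tap, towards +x of the fixture
- bar_right_end (a point): middle of the bar's right end face (-y side), half-way up: second place to tap, towards +y of the fixture
- bar_left_end (a point): middle of the bar's left end face (+y side), half-way up; it comes to meet the end pin
- bar_rear_right (a point): point on the bar's rear edge face, half-way up, 38 mm right of its middle; with the bar home, opposite the right rear pin
- bar_rear_left (a point): point on the bar's rear edge face, half-way up, 20 mm left of its middle; with the bar home, opposite the left rear pin
- side_cutters: side cutters with blue handles, 54 x 135 x 16 mm, lying right of the fixture, bystander
- drilled_block: aluminium block with bores, 36 x 50 x 26 mm, right of the fixture near its rear, bystander
- centre_punch: steel centre punch, 114 mm long, 11 mm thick, right of the fixture, bystander
- bolt_b: hexagon bolt standing on its head, 50 mm high, left of the fixture near its rear, bystander

How it is judged:
On the way, in this order (a step that is already met when the one before it is completed fails the run):
1. the bar rests against both rear pins (gap under 2 mm at each) (x of each of bar_rear_right, bar_rear_left in the frame of toggle_fixture above -0.036 m and z of bar in the frame of toggle_fixture between 0.01 and 0.014 m and angle between bar's own z axis and vertical below 0.05 rad), for 0.1 s.
2. the bar's left end meets the end pin, still against both rear pins (gaps under 2 mm) (all of step 1 and y of bar_left_end in the frame of toggle_fixture above 0.038 m), for 0.1 s.
3. the clamp is shut on the bar (all of step 2 and value of joint toggle_fixture_lever below 0.09 rad), for 0.2 s.
At the end, for the whole second after the job is handed in: The bar lies flat and still on the plate within 2 mm of both rear pins and of the end pin, and the clamp is shut on it (lever below 0.09 rad) (all of step 3 and linear speed of bar below 0.01 m/s and velocity of joint toggle_fixture_lever below 0.05 rad/s); the robot touches nothing.
It fails at once if the bar is lifted more than 6 mm or falls off the plate (z of bar in the frame of toggle_fixture above 0.018 m or z of bar in the frame of toggle_fixture below 0.004 m).
It fails at once if the bar is pushed with more than 40 N (contact force between the arm and bar above 40 N).
It fails at once if the fixture or its clamp is pushed with more than 40 N (contact force between the arm and toggle_fixture above 40 N).
It fails at once if a bystander beside the fixture (side cutters, drilled block, centre punch or standing bolt) is moved more than 20 mm (distance of any of side_cutters, drilled_block, centre_punch, bolt_b from where it was at the start of the episode above 0.02 m).
It also fails if it takes over 59 s, if anything falls off the work surface, if the arm or the gripper's body presses on something with over 40 N, if the wrist force passes 120 N, or if a joint passes its speed limit or range.

## Working session

There is one attempt and no reset: what is moved stays moved. The work goes in short steps, each a Python script; the robot and the scene stay as the last script left them, time stands still between calls to the robot, and variables do not carry over. Pictures are saved under pics/ and viewed, and the job is handed in when it is done.

```bash
ls; mkdir -p pics
python3 - <<'E'
from bench import manip
import cv2,numpy as np
for n in("scene","top","wrist"):
    p,d=manip.grab_frame(n); cv2.imwrite(f"pics/a_{n}.png",p[:,:,::-1]); np.savez(f"a_{n}.npz",p=p,d=d)
    c=manip.get_calibration(n); print(n,c)
    for k in ["toggle_fixture","bar","clamp_arm_end","rear_pin_left","rear_pin_right","end_pin"]:
        print(k,[(np.round(r["at"],3).tolist(),round(r["confidence"],2)) for r in manip.look_for(n,k)[:3]])
print(manip.current_time(),manip.current_tcp_rot())
E
```

```text
pics
scene {'camera_matrix': array([[504.05796326,   0.        , 321.80100373],
       [  0.        , 504.05796326, 192.32225653],
       [  0.        ,   0.        ,   1.        ]]), 'k1': 0.048429712846474626, 'R': array([[-5.15941798e-01, -8.56623462e-01, -5.52135186e-04],
       [-4.14317102e-01,  2.50106015e-01, -8.75093321e-01],
       [ 7.49763563e-01, -4.51268463e-01, -4.83953897e-01]]), 't': array([0.26638474, 0.34054706, 0.47670954])}
toggle_fixture [([0.576, -0.104, 0.015], 0.96)]
bar [([0.5, -0.135, 0.023], 0.69)]
clamp_arm_end [([0.589, -0.11, 0.073], 0.71)]
rear_pin_left [([0.499, -0.133, 0.02], 0.63)]
rear_pin_right []
end_pin [([0.504, -0.077, 0.021], 0.4)]
top {'camera_matrix': array([[476.87353597,   0.        , 326.1368214 ],
       [  0.        , 476.87353597, 201.13789459],
       [  0.        ,   0.        ,   1.        ]]), 'k1': -0.05879696938755216, 'R': array([[ 1.04527555e-03, -9.99999378e-01,  3.90299352e-04],
       [-9.76379414e-01, -1.10491438e-03, -2.16060221e-01],
       [ 2.16060517e-01, -1.55237787e-04, -9.76379961e-01]]), 't': array([-0.05829441,  
[... 228 characters left out ...]
in []
wrist {'camera_matrix': array([[311.20198556,   0.        , 320.77169492],
       [  0.        , 311.20198556, 197.64525912],
       [  0.        ,   0.        ,   1.        ]]), 'k1': -0.059082373402508825, 'R': array([[ 2.38330635e-01,  9.71183910e-01,  5.67338142e-04],
       [ 9.27611656e-01, -2.27810847e-01,  2.96038569e-01],
       [ 2.87637140e-01, -7.00287906e-02, -9.55175818e-01]]), 't': array([-0.54972492, -0.03793749,  0.37903937])}
toggle_fixture []
bar []
clamp_arm_end []
rear_pin_left []
rear_pin_right []
end_pin []
1.05 [[ 1.81021975e-06  2.37526146e-01  9.71381145e-01]
 [ 2.80208405e-05  9.71381145e-01 -2.37526146e-01]
 [-1.00000000e+00  2.76488907e-05 -4.89726892e-06]]
```

View pics/a_scene.png

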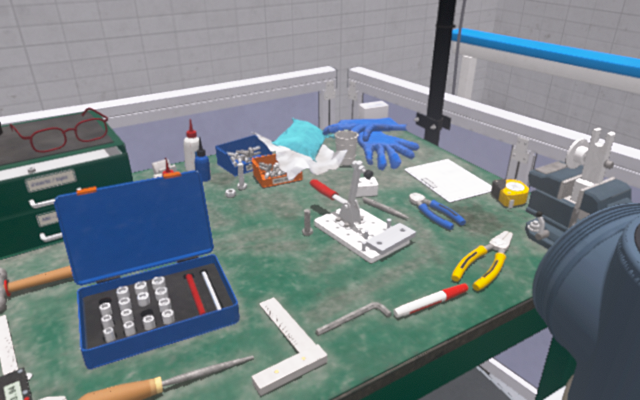

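View pics/a_top.png

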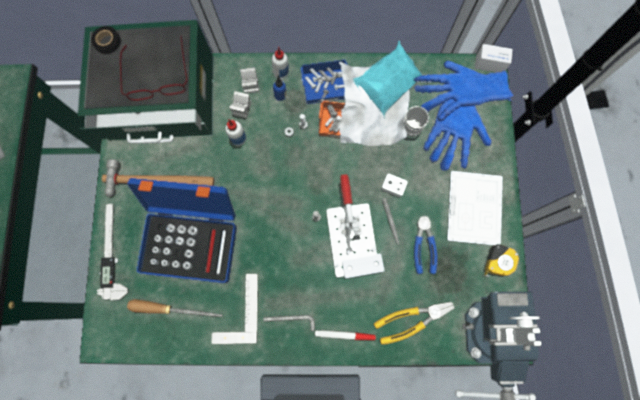

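The scene shows the fixture around (365,235), and the top view shows it around (355,240) with its handle up to (346,180). The cutters and punch lie to its right. Next I'll take a closer look with the wrist camera.

```bash
cat > h.py <<'E'
from bench import manip
import cv2,numpy as np
def ray(c,uv):
    K=c["camera_matrix"]; d=np.array([(uv[0]-K[0,2])/K[0,0],(uv[1]-K[1,2])/K[1,1]]); u=d.copy()
    for _ in range(20): u=d/(1+c["k1"]*(u@u))
    return np.array([u[0],u[1],1.])
def onplane(c,uv,z):
    r=c["R"].T@ray(c,uv); C=-c["R"].T@c["t"]; return C+r*(z-C[2])/r[2]
def proj(c,X):
    X=np.atleast_2d(X); q=X@c["R"].T+c["t"]; u=q[:,:2]/q[:,2:]; r2=(u**2).sum(1,keepdims=True)
    u=u*(1+c["k1"]*r2); K=c["camera_matrix"]; return u@np.diag([K[0,0],K[1,1]])+K[:2,2]
def down(yaw):  # tool x down, tool z along (cos yaw, sin yaw), y = z cross x
    x=np.array([0,0,-1.]); z=np.array([np.cos(yaw),np.sin(yaw),0]); return np.column_stack([x,np.cross(z,x),z])
E
python3 - <<'E'
from h import *
c=manip.get_calibration("wrist"); C=-c["R"].T@c["t"]; R=manip.current_tcp_rot(); p=manip.current_ee_pos()
print("cam in tool",R.T@(C-p),"view",R.T@c["R"][2], "imgx",R.T@c["R"][0])
for pos in ([.48,-.12,.33],[.45,-.12,.3]):
  for yaw in (0.07,0.07+np.pi):
    print(pos,yaw,manip.inverse_kinematics(pos,down(yaw)))
E
```

```text
cam in tool [-0.14227499 -0.00041481 -0.07548927] view [9.55174644e-01 2.63087529e-04 2.96042785e-01] imgx [-5.32209513e-04  9.99999515e-01  8.28480353e-04]
[0.48, -0.12, 0.33] 0.07 [-3.39100124e-01  1.59631761e-01  1.65430587e+00 -4.44089210e-16
  1.32765502e+00 -1.97989645e+00]
[0.48, -0.12, 0.33] 3.211592653589793 [-0.33910012  0.15963176  1.65430587  0.          1.32765502  1.1616962 ]
[0.45, -0.12, 0.3] 0.07 [-3.60613307e-01  1.25563424e-01  1.76749956e+00 -4.44089210e-16
  1.24852967e+00 -2.00140963e+00]
[0.45, -0.12, 0.3] 3.211592653589793 [-3.60613307e-01  1.25563424e-01  1.76749956e+00 -4.44089210e-16
  1.24852967e+00  1.14018302e+00]
```

Run:
```python
from h import *
manip.move_ptp([.47,-.12,.26],down(0.07)); manip.set_gripper(0.0,20)
c=manip.get_calibration("wrist"); p,d=manip.grab_frame("wrist"); np.savez("b.npz",p=p,d=d,**c); cv2.imwrite("pics/b.png",p[:,:,::-1])
for k in ["toggle_fixture","bar","clamp_arm_end","rear_pin_left","end_pin","bar_front_mid"]:
    print(k,[(np.round(r["at"],3).tolist(),round(r["confidence"],2)) for r in manip.look_for("wrist",k)[:3]])
print(manip.current_time(),manip.current_force())
x0,y0,w,h=180,80,320,250
cv2.imwrite("pics/b2.png",cv2.resize(p[y0:y0+h,x0:x0+w,::-1],(768,600),interpolation=cv2.INTER_CUBIC))
```

```text
toggle_fixture [([0.557, -0.112, 0.014], 0.77)]
bar [([0.506, -0.139, 0.026], 0.75), ([0.543, -0.164, 0.028], 0.32)]
clamp_arm_end [([0.698, -0.104, 0.055], 0.57), ([0.543, -0.285, 0.014], 0.4)]
rear_pin_left []
end_pin []
bar_front_mid [([0.504, -0.143, 0.024], 0.91)]
4.775 [ 0.08674407  1.34302895 -0.24078617]
```

View pics/b.png

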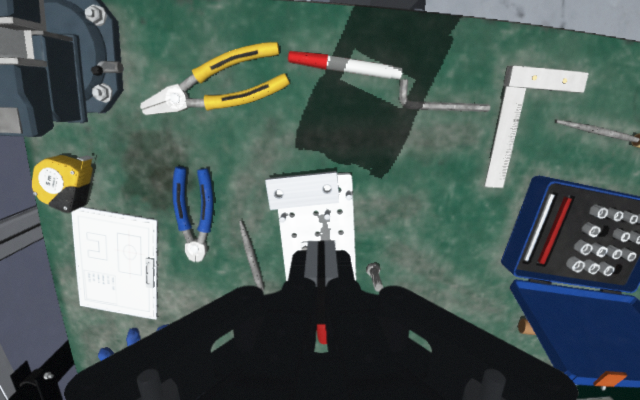

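View pics/b2.png

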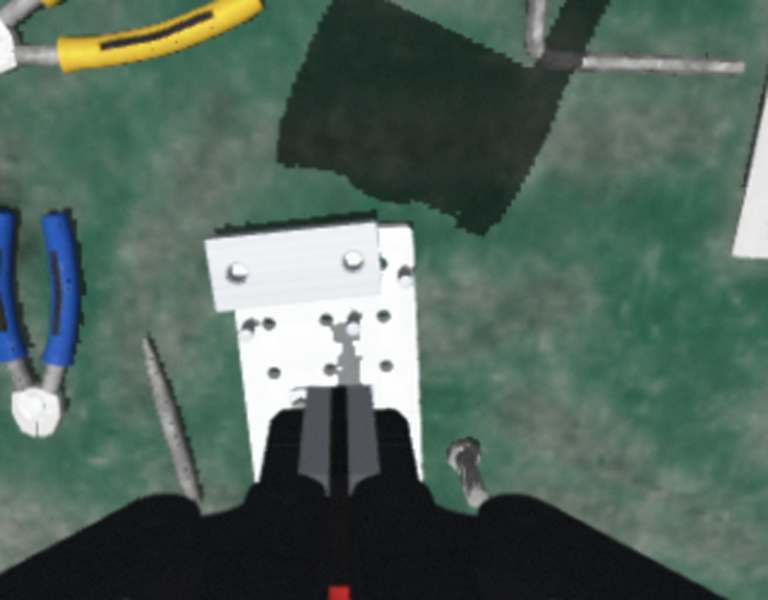

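The wrist view shows the bar in crop (205–380, 222–312), the plate's front-left corner at crop (412,224), the end pin at (405,272) and the rear pins at (250,328) and (352,328). I'll take one more view from the side, without the fingers in the way.

Run:
```python
from h import *
manip.move_ptp([.56,-.005,.21],down(0.07))
c=manip.get_calibration("wrist"); p,d=manip.grab_frame("wrist"); np.savez("c.npz",p=p,d=d,**c); cv2.imwrite("pics/c.png",p[:,:,::-1])
print(manip.current_time())
c0=proj(c,[.58,-.105,.012])[0]; print(c0)
x0,y0=int(max(0,c0[0]-130)),int(max(0,c0[1]-110)); print(x0,y0)
cv2.imwrite("pics/c2.png",cv2.resize(p[y0:y0+190,x0:x0+256,::-1],None,fx=3.1,fy=3.1,interpolation=cv2.INTER_CUBIC))
b=np.load("b.npz")["p"][160:260,255:370,::-1]
cv2.imwrite("pics/b3.png",cv2.resize(b,None,fx=6,fy=6,interpolation=cv2.INTER_CUBIC))
```

```text
5.4917
[231.73250419 183.55491848]
101 73
```

View pics/c2.png

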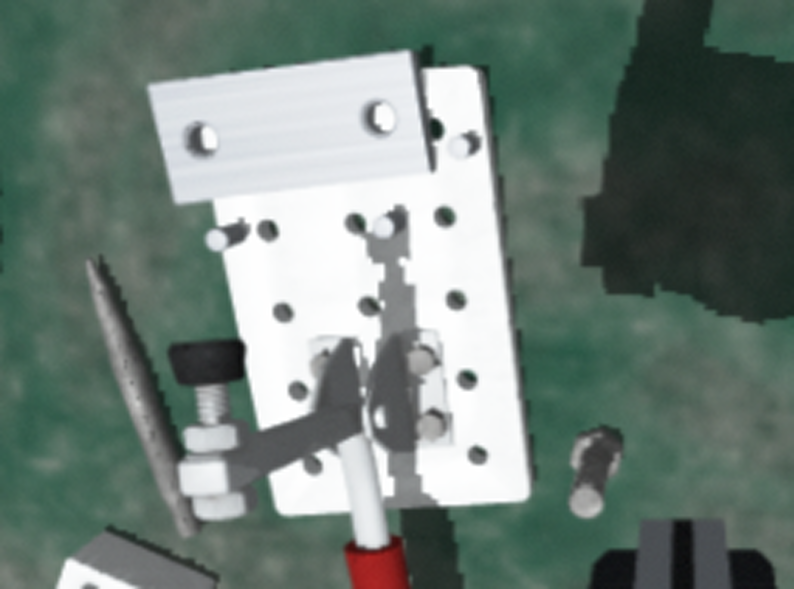

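View pics/b3.png

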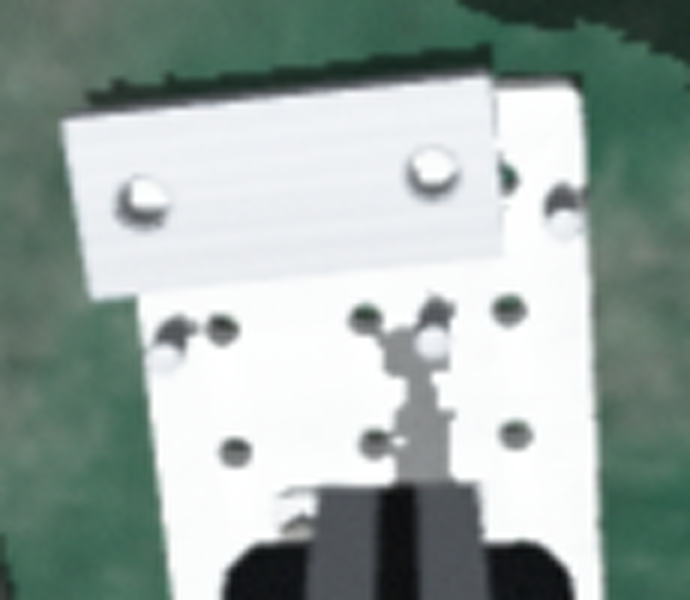

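```bash
cat > fit.py <<'E'
from h import *
from scipy.optimize import least_squares
def px(l,f,o): return (np.array(l)+.5)/f-.5+np.array(o)
cb,cc=dict(np.load("b.npz")),dict(np.load("c.npz"))
pinsL=np.array([[-.03,-.043,.029],[-.03,.015,.029],[-.054,.044,.029]])
barL=np.array([[-.02,-.045,.010],[-.02,.045,.010],[.02,.045,.010],[.02,-.045,.010]])+[0,0,.012]
rc=np.array([[.08,-.05,.012],[.08,.05,.012]])
def T(P,x,y,a): 
    c,s=np.cos(a),np.sin(a); return P@np.array([[c,s,0],[-s,c,0],[0,0,1]])+[x,y,0]
obs=[(cb,0,pinsL,px([(165,348),(434,343),(565,218)],6,(255,160))),
(cc,0,pinsL,px([(217,239),(386,226),(463,146)],3.1,(101,73))),
(cc,0,rc,px([(281,517),(531,500)],3.1,(101,73))),
(cb,1,barL,px([(63,120),(492,73),(500,255),(93,300)],6,(255,160))),
(cc,1,barL,px([(148,85),(411,51),(432,171),(175,203)],3.1,(101,73)))]
def res(v):
    return np.concatenate([(proj(c,T(L,*v[3*k:3*k+3]))-o).ravel() for c,k,L,o in obs])
r=least_squares(res,[.58,-.105,.08,.505,-.14,.08]); v=r.x
if __name__=="__main__":
    print(np.round(v,4).tolist(),np.degrees(v[[2,5]])); print(np.round(r.fun.reshape(-1,2),1).tolist())
    for k,L,n in((0,pinsL,"pins"),(1,barL,"bar")):
        for c in(cb,cc):
            o=[q for q in obs if q[0] is c and q[2] is L][0][3]
            print(n,[np.round(onplane(c,u,L[0,2])[:2],4).tolist() for u in o])
    f=v[:3]; b=v[3:]; ca,s=np.cos(f[2]),np.sin(f[2]); dd=b[:2]-f[:2]; print("bar in fix",ca*dd[0]+s*dd[1],-s*dd[0]+ca*dd[1])
E
python3 fit.py
```

```text
[0.5662, -0.1179, 0.1389, 0.505, -0.1411, 0.1759] [ 7.95782874 10.07789737]
[[0.4, 1.7], [0.6, -0.5], [0.6, 1.0], [0.2, -0.3], [-0.5, -0.3], [-0.8, -0.2], [-0.8, -0.7], [0.5, -0.2], [0.0, -0.1], [-0.3, 0.2], [1.2, 0.2], [-0.1, -0.3], [-0.1, -0.3], [-0.5, -0.5], [-0.4, 0.6], [0.3, 0.2]]
pins [[0.5402, -0.1652], [0.5351, -0.1079], [0.5054, -0.0827]]
pins [[0.5428, -0.1649], [0.5347, -0.1067], [0.5068, -0.0809]]
bar [[0.4933, -0.189], [0.4771, -0.1], [0.5167, -0.095], [0.5329, -0.1818]]
bar [[0.4935, -0.1889], [0.4779, -0.0999], [0.5162, -0.0929], [0.5324, -0.1823]]
bar in fix -0.06382219610795818 -0.014567570838732087
```

The fit agrees with the spec: pixel residuals are around 1 px or less, the bar is 9.8 and 9.6 mm short, and it is 2.1° askew. Now the first tap.

```bash
cat >> h.py <<'E'
F=np.array([.5662,-.1179,.1389])
RF=np.array([[np.cos(F[2]),-np.sin(F[2]),0],[np.sin(F[2]),np.cos(F[2]),0],[0,0,1]])
def W(p): return RF@np.asarray(p,float)+[F[0],F[1],0]
def fl(p=None): return RF.T@((manip.current_ee_pos() if p is None else p)-[F[0],F[1],0])
Q=down(F[2])
def force(): return RF.T@np.array(manip.current_force())
def snap(cam,name):
    c=manip.get_calibration(cam); p,d=manip.grab_frame(cam); np.savez(name+".npz",p=p,d=d,**c); cv2.imwrite(f"pics/{name}.png",p[:,:,::-1]); return c,p
E
python3 - <<'E'
from h import *
manip.move_ptp(W([-.125,-.014,.16]),Q)
manip.move_l(W([-.118,-.014,.0155]),Q,.12)
print(manip.current_time()); f0=force(); print(f0,fl())
for x in np.r_[-.100,-.096:-.0855:.002]:
    manip.move_l(W([x,-.014,.0155]),None,.03)
    f=force()-f0; print(round(x,4),np.round(fl()*1e3,2),np.round(f,2),round(manip.current_time(),2))
    if f[0]<-8: break
E
```

```text
7.6417
[-0.52009889 -0.01614506  0.38831085] [-0.11768177 -0.01416272  0.01604373]
-0.1 [-100.14  -13.9    15.43] [ 0.58  0.4  -0.3 ] 8.39
-0.096 [-95.84 -14.05  15.51] [ 0.17 -0.61  0.22] 8.68
-0.094 [-93.98 -13.97  15.47] [-0.25  0.68 -0.54] 8.93
-0.092 [-91.99 -13.95  15.47] [-0.17 -0.29 -0.7 ] 9.18
-0.09 [-89.86 -14.01  15.48] [ 0.13 -0.17 -0.65] 9.43
-0.088 [-87.76 -14.04  15.52] [ 0.75  1.26 -0.3 ] 9.68
-0.086 [-85.78 -14.05  15.53] [ 0.33  0.32 -0.65] 9.93
```

Run:
```python
from h import *
c,p=snap("wrist","d"); print(proj(c,W([-.074,-.014,.022])))
cv2.imwrite("pics/d2.png",cv2.resize(p[150:400,160:480,::-1],None,fx=2.4,fy=2.4,interpolation=cv2.INTER_CUBIC))
```

```text
[[321.73203606 283.76775735]]
```

View pics/d2.png

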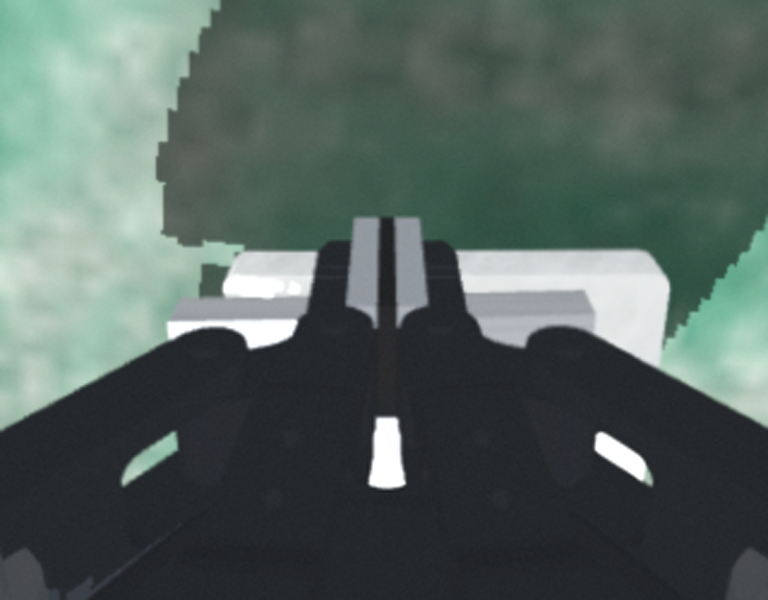

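Run:
```python
from h import *
c=dict(np.load("d.npz"))
for u,z in [((178,297.5),.012),((586,291),.012),((168,320),.022),((594,312),.022),((260,252),.012),((630,250),.012)]:
    q=(np.array(u)+.5)/2.4-.5+[160,150]; print(u,np.round(fl(onplane(c,q,z))*1e3,1))
p=c["p"][260:300,200:440,::-1]; cv2.imwrite("pics/d3.png",cv2.resize(p,(768,128*1),interpolation=cv2.INTER_CUBIC))
```

```text
(178, 297.5) [-73.6 -61.   12. ]
(586, 291) [-75.2  29.9  12. ]
(168, 320) [-74.2 -60.4  22. ]
(594, 312) [-76.1  29.   22. ]
(260, 252) [-85. -42.  12.]
(630, 250) [-85.3  38.7  12. ]
```

View pics/d3.png

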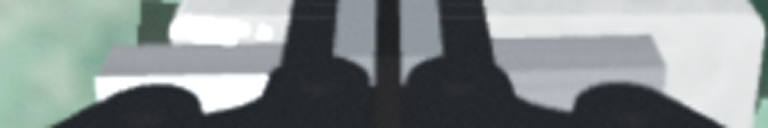

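The bar is nearly home: its front edge is at about -74 mm on the right and -75.7 mm on the left. I'll keep pushing.

Run:
```python
from h import *
f0=np.array([-.3,.2,0])
for x in np.r_[-.0853:-.0815:.0005]:
    manip.move_l(W([x,-.014,.0155]),None,.02)
    f=np.mean([force() for _ in range(4)],0)-f0; print(round(x,4),np.round(fl()*1e3,2),np.round(f,2),round(manip.current_time(),2))
    if f[0]<-5: break
snap("wrist","e")
c=dict(np.load("e.npz"))
p=c["p"][240:300,200:440,::-1]; cv2.imwrite("pics/e3.png",cv2.resize(p,(768,192),interpolation=cv2.INTER_CUBIC))
```

```text
-0.0853 [-85.3  -14.    15.52] [-0.57 -0.58  0.37] 10.22
-0.0848 [-84.86 -13.98  15.5 ] [-0.64  0.37  0.  ] 10.47
-0.0843 [-84.59 -13.88  15.45] [-3.84  0.42  2.54] 10.72
-0.0838 [-84.34 -13.77  15.44] [-6.02  0.72  4.66] 10.97
```

View pics/e3.png

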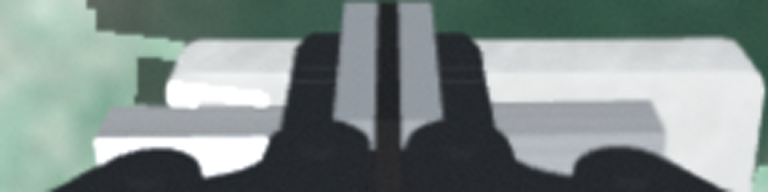

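The bar now sits square and the contact force rose to 6 N, so it rests on both rear pins. Before the end tap I'll check clearance to the punch and the cutters.

Run:
```python
from h import *
from fit import cb,cc,px
print("punch tip",fl(onplane(cc,px((90,258),3.1,(101,73)),.006))*1e3)
for u in((213,168),(210,235),(178,170)): print("cutter",fl(onplane(cb,u,.01))*1e3)
manip.move_l(W([-.100,-.014,.016]),None,.1)
manip.move_l(W([-.110,-.05,.08]),None,.2)
manip.move_l(W([-.054,-.100,.08]),None,.2)
c,p=snap("wrist","f0")
manip.move_l(W([-.054,-.100,.0155]),None,.12)
c,p=snap("wrist","f")
print(manip.current_time(),fl(),force())
cv2.imwrite("pics/f2.png",cv2.resize(p[150:400,160:480,::-1],None,fx=2.4,fy=2.4,interpolation=cv2.INTER_CUBIC))
```

```text
punch tip [ -24.05044219 -104.43049704    6.        ]
cutter [ -99.36113422 -128.28147461   10.        ]
cutter [  -6.4102679  -148.80294924   10.        ]
cutter [-100.19158775 -174.88379608   10.        ]
13.1667 [-0.05360537 -0.10023962  0.0162997 ] [ 0.33263979 -0.01994529 -0.33233908]
```

View pics/f2.png

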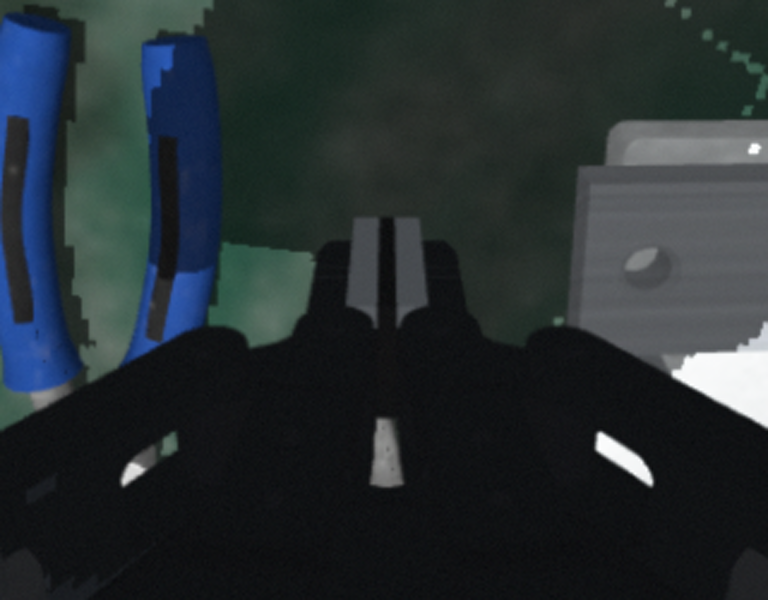

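View pics/f0.png

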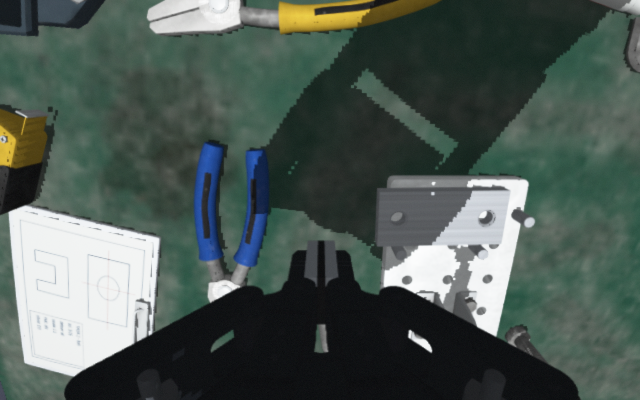

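The cutters are clear, and the bar lies against the rear pins with a gap still at the end pin (527,217 in the raised view). Now the second tap.

Run:
```python
from h import *
f0=np.array([.2,0,-.2])
for y in np.r_[-.085,-.078,-.074:-.067:.002,-.0665:-.054:.0007]:
    manip.move_l(W([-.054,y,.0155]),None,.03)
    f=np.mean([force() for _ in range(4)],0)-f0; print(round(y,4),np.round(fl()*1e3,2),np.round(f,2),round(manip.current_time(),2))
    if f[1]<-4.5: break
c,p=snap("wrist","g")
cv2.imwrite("pics/g2.png",cv2.resize(p[150:400,320:640,::-1],None,fx=2.4,fy=2.4,interpolation=cv2.INTER_CUBIC))
```

```text
-0.085 [-53.94 -84.97  15.54] [-0.83  0.96 -0.4 ] 13.82
-0.078 [-54.   -77.85  15.51] [-0.33 -0.34 -0.17] 14.2
-0.074 [-54.01 -73.83  15.5 ] [-0.43 -0.11 -0.43] 14.48
-0.072 [-54.01 -71.94  15.51] [ 0.2  -0.88 -0.08] 14.73
-0.07 [-53.89 -70.13  15.71] [-0.56 -1.14  2.04] 14.98
-0.068 [-53.72 -68.13  15.77] [-0.53 -1.72  3.82] 15.23
-0.0665 [-53.66 -66.72  15.81] [-0.5  -3.42  6.09] 15.48
-0.0658 [-53.65 -66.05  15.82] [-0.57 -3.37  6.43] 15.73
-0.0651 [-53.65 -65.45  15.81] [-0.44 -3.91  4.71] 15.98
-0.0644 [-53.69 -64.81  15.8 ] [-1.35 -4.29  5.23] 16.23
-0.0637 [-53.7  -64.14  15.83] [-1.86 -5.28  5.44] 16.48
```

View pics/g2.png

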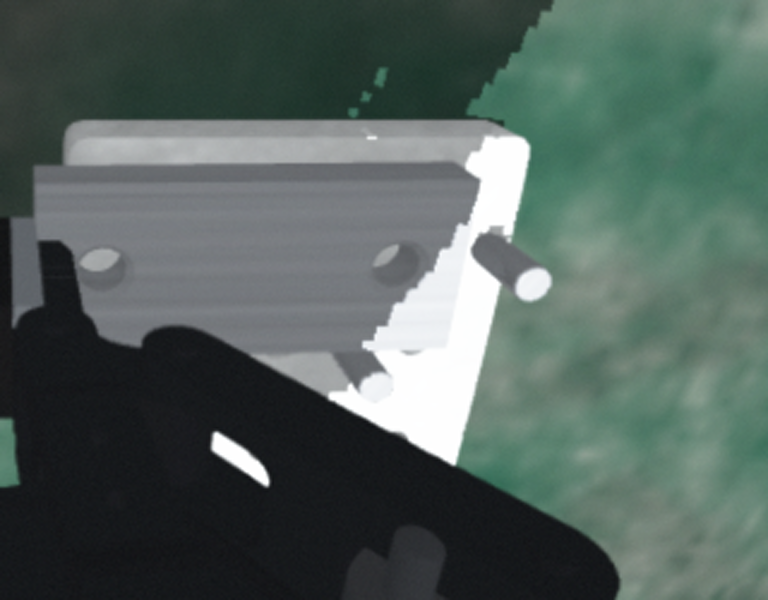

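```bash
cat > chk.py <<'E'
from h import *
import sys
n,x0,y0,s=sys.argv[1],float(sys.argv[2]),float(sys.argv[3]),float(sys.argv[4])
c=dict(np.load(n+".npz"))
for a in sys.argv[5:]:
    u,v,z=map(float,a.split(",")); q=(np.array([u,v])+.5)/s-.5+[x0,y0]; print(a,np.round(fl(onplane(c,q,z))*1e3,1))
E
python3 chk.py g 320 150 2.4 480,180,.022 458,162,.012 445,348,.022 35,185,.022 533,284,.029 376,387,.029 
python3 chk.py g 320 150 2.4 490,236,.012
python3 - <<'E'
from h import *
c=dict(np.load("g.npz"))
for P in ([-.074,.040,.022],[-.034,.04,.022],[-.074,-.05,.022]): print((proj(c,W(P))[0]-[320,150]+.5)*2.4-.5)
E
```

```text
480,180,.022 [-73.4  31.6  22. ]
458,162,.012 [-73.4  32.9  12. ]
445,348,.022 [-33.9  31.9  22. ]
35,185,.022 [-72.7 -58.2  22. ]
533,284,.029 [-53.4  42.7  29. ]
376,387,.029 [-29.5  13.7  29. ]
490,236,.012 [-55.8  43.8  12. ]
[519.85263366 176.74592489]
[480.50703542 346.588272  ]
[ 76.72311149 178.90943098]
```

The bar's left end is at about y = 32.5 mm and still sliding, with 7 mm to go. I'll continue.

Run:
```python
from h import *
f0=np.array([.2,0,-.2])
for y in np.r_[-.062,-.060,-.0585,-.0578:-.052:.0006]:
    manip.move_l(W([-.054,y,.0155]),None,.03)
    f=np.mean([force() for _ in range(4)],0)-f0; print(round(y,4),np.round(fl()*1e3,2),np.round(f,2),round(manip.current_time(),2))
    if f[1]<-8: break
c,p=snap("wrist","i")
cv2.imwrite("pics/i2.png",cv2.resize(p[150:400,320:640,::-1],None,fx=2.4,fy=2.4,interpolation=cv2.INTER_CUBIC))
```

```text
-0.062 [-53.74 -62.35  15.81] [-0.09 -4.94  5.73] 16.78
-0.06 [-53.77 -60.32  15.8 ] [-1.36 -4.76  6.64] 17.03
-0.0585 [-53.73 -58.88  15.83] [-2.01 -3.54  6.69] 17.28
-0.0578 [-53.76 -58.27  15.83] [-1.76 -4.86  6.08] 17.53
-0.0572 [-53.75 -57.72  15.84] [-1.58 -3.95  6.15] 17.78
-0.0566 [-53.75 -57.11  15.83] [-1.52 -5.43  6.16] 18.03
-0.056 [-53.74 -56.79  15.83] [-1.43 -7.23  5.03] 18.28
-0.0554 [-53.72 -56.58  15.82] [ -1.78 -10.63   4.31] 18.53
```

View pics/i2.png

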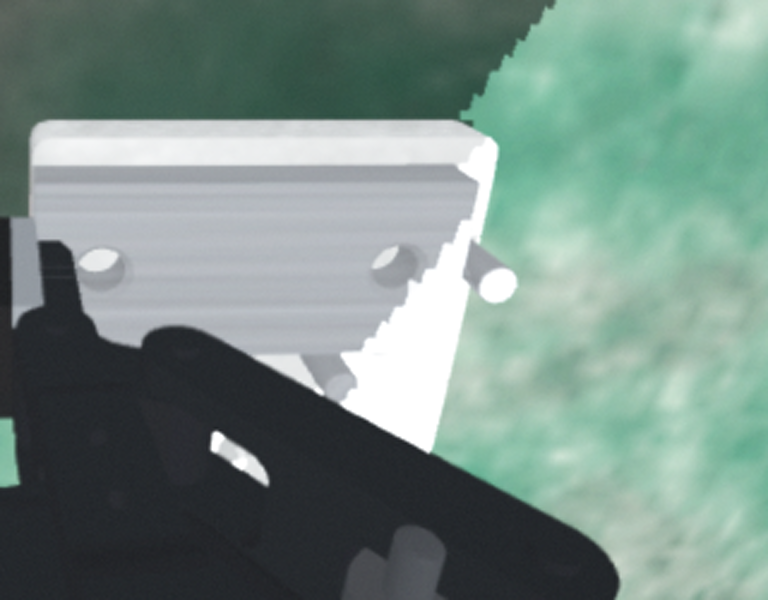

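Run:
```python
from h import *
manip.move_l(W([-.054,-.085,.0155]),None,.1)
manip.move_l(W([-.03,-.125,.10]),None,.2)
c,p=snap("wrist","j")
print(manip.current_time(),force())
x0,y0=370,130; print(x0,y0)
cv2.imwrite("pics/j2.png",cv2.resize(p[y0:y0+150,x0:x0+200,::-1],None,fx=4,fy=4,interpolation=cv2.INTER_CUBIC))
for P in ([-.074,.040,.022],[-.034,.04,.022],[-.074,-.05,.022],[-.034,-.05,.022],[-.03,-.043,.029],[-.03,.015,.029],[-.054,.044,.029]): print((proj(c,W(P))[0]-[x0,y0]+.5)*4-.5)
```

```text
19.7167 [-0.05975855  0.72688343 -0.13601974]
370 130
[704.85844993  85.10916087]
[663.20745914 293.51975225]
[223.05839743  80.46313251]
[202.65691561 294.61684752]
[250.11318872 327.32858118]
[556.11757001 326.11664238]
[729.59082116 200.91504176]
```

View pics/j2.png

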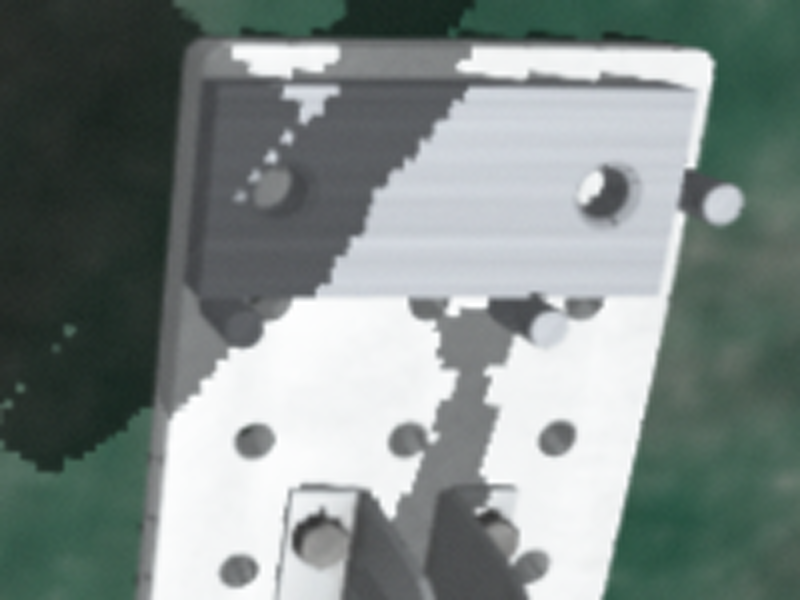

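The bar touches all three pins: its rear edge is against both rear pins and its left end against the end pin, and the model fits to about 1.5 mm. Next I'll measure the clamp arm from the depth image I already have.

Run:
```python
from h import *
c=dict(np.load("c.npz"))
x0,y0=101,73
for u,v in [(205,345),(205,362),(212,400),(212,437),(185,475),(205,475),(215,505),(225,505),(250,450),(300,425),(340,410),(360,480),(375,560)]:
    q=(np.array([u,v])+.5)/3.1-.5+[x0,y0]; i,j=np.round(q).astype(int); d=c["d"][j,i]
    r=ray(c,q)*d; X=c["R"].T@(r-c["t"]); print((u,v),np.round(fl(X)*1e3,1))
```

```text
(205, 345) [-17.8   3.  138.1]
(205, 362) [-13.6   1.8 137.5]
(212, 400) [ -3.9   0.8 136.3]
(212, 437) [  4.    1.1 140.5]
(185, 475) [ 11.5  -5.  145. ]
(205, 475) [1.160e+01 1.000e-01 1.456e+02]
(215, 505) [ 19.6   0.4 144.8]
(225, 505) [ 20.7   1.6 142.5]
(250, 450) [ 10.8   5.3 131.9]
(300, 425) [16.4  3.6 97.2]
(340, 410) [22.   3.9 67.2]
(360, 480) [52.7 -0.5 49.9]
(375, 560) [80.1  1.9 55.9]
```

```bash
cat > clamp.py <<'E'
from h import *
def P(a,r=.080,e=.013,h=.0103):
    return W([.030-r*np.cos(a)+e*np.sin(a)+h, 0.0005, .049+r*np.sin(a)+e*np.cos(a)])
E
python3 - <<'E'
from clamp import *
manip.move_l(W([.03,-.125,.21]),None,.25)
manip.move_l(W([.065,0.0005,.21]),None,.25)
manip.move_l(W([.065,0.0005,.13]),None,.15)
f0=np.mean([force() for _ in range(4)],0); print(manip.current_time(),fl(),f0)
manip.move_l(P(1.42),None,.1)
for a in np.arange(1.38,1.05,-.06):
    manip.move_l(P(a),None,.03)
    f=np.mean([force() for _ in range(4)],0)-f0; print(round(a,3),np.round(fl()*1e3,2),np.round(f,2),round(manip.current_time(),2))
    if abs(f).max()>12: break
c,p=snap("wrist","k"); snap("scene","ks")
cv2.imwrite("pics/k2.png",cv2.resize(c and p[100:400,140:500,::-1],None,fx=2,fy=2,interpolation=cv2.INTER_CUBIC))
p=np.load("ks.npz")["p"]; cv2.imwrite("pics/ks2.png",cv2.resize(p[130:290,260:460,::-1],None,fx=4,fy=3.75,interpolation=cv2.INTER_CUBIC)[:600])
E
```

```text
21.725 [ 0.06531254 -0.00019979  0.13075361] [0.42144828 0.39745386 0.30427637]
1.38 [ 38.1    0.49 130.08] [ 0.24 -0.92 -1.93] 22.38
1.32 [ 32.92   0.48 129.69] [ 0.01 -0.79 -0.43] 22.68
1.26 [ 28.17   0.46 129.2 ] [ 0.46  0.02 -0.5 ] 22.99
1.2 [ 23.17   0.48 128.22] [ 1.71 -1.36 -0.91] 23.3
1.14 [ 18.33   0.48 127.05] [-0.74 -0.8  -0.58] 23.61
1.08 [ 13.63   0.53 125.57] [ 1.46 -1.32 -0.18] 23.92
```

View pics/k2.png

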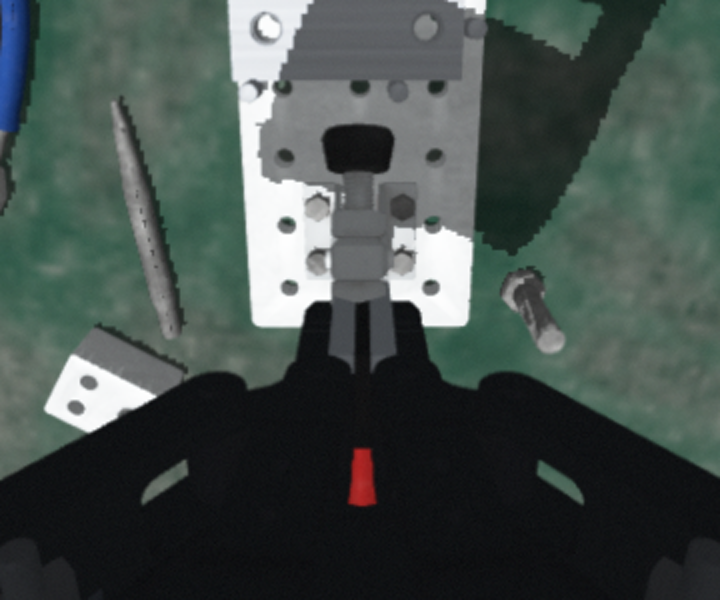

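View pics/ks2.png

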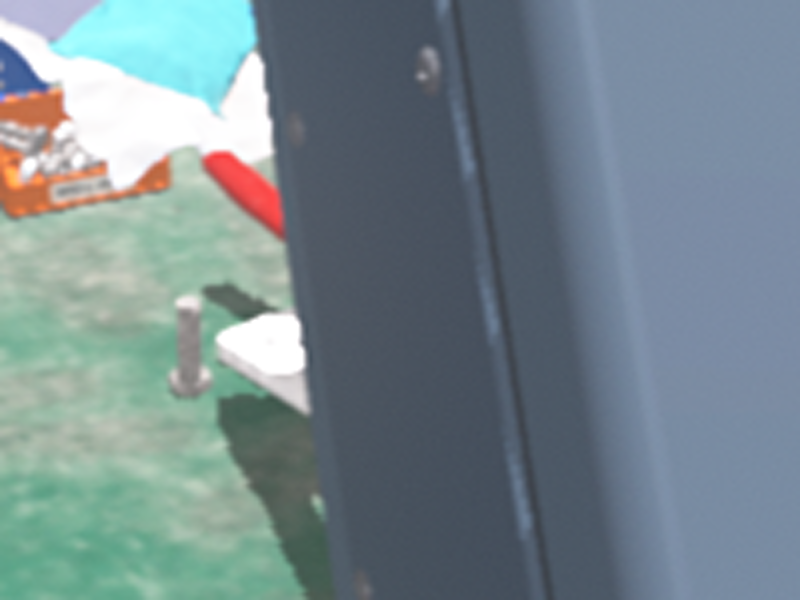

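The fingertips meet the nut at the arm's end, centred, and the arm is swinging over (the handle has risen). I'll continue along the arc.

Run:
```python
from clamp import *
f0=np.array([.4,0.1,0])
for a in np.arange(1.01,.19,-.07):
    manip.move_l(P(a),None,.035)
    f=np.mean([force() for _ in range(3)],0)-f0; print(round(a,3),np.round(fl()*1e3,2),np.round(f,2),round(manip.current_time(),2))
    if abs(f).max()>14: break
c,p=snap("wrist","l")
cv2.imwrite("pics/l2.png",cv2.resize(p[100:400,140:500,::-1],None,fx=2,fy=2,interpolation=cv2.INTER_CUBIC))
```

```text
1.01 [  8.35   0.57 123.53] [ 0.65 -0.62 -0.15] 24.32
0.94 [  3.12   0.56 121.06] [ 0.57 -0.72  0.1 ] 24.63
0.87 [ -1.84   0.57 118.3 ] [0.15 0.34 0.5 ] 24.94
0.8 [ -6.62   0.54 115.16] [-0.88  1.26 -0.32] 25.25
0.73 [-11.15   0.58 111.69] [-1.71 -1.13 -0.06] 25.56
0.66 [-15.38   0.57 107.98] [-1.03  0.12 -0.23] 25.87
0.59 [-19.35   0.54 104.01] [-1.41 -0.02  0.18] 26.18
0.52 [-23.07   0.55  99.69] [-0.38 -0.68 -0.5 ] 26.48
0.45 [-26.46   0.58  95.18] [-0.05 -0.04 -0.27] 26.79
0.38 [-29.53   0.59  90.41] [-1.45 -0.07  0.52] 27.1
0.31 [-32.24   0.57  85.45] [ 0.94  0.31 -0.41] 27.41
0.24 [-34.62   0.57  80.31] [-0.02 -0.15  0.05] 27.72
```

View pics/l2.png

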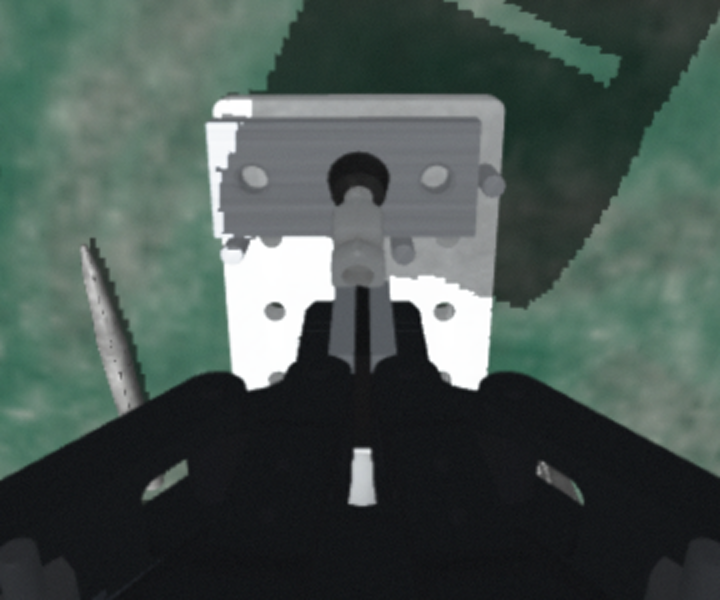

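The arm is following the fingers, and the pad hovers over the bar at (358,175). Now for the last part, in finer steps.

Run:
```python
from clamp import *
f0=np.array([.4,0.1,0])
def go(t,lim):
    manip.move_l(t,None,.03); f=np.mean([force() for _ in range(4)],0)-f0
    print(np.round(fl()*1e3,2),np.round(f,2),round(manip.current_time(),2)); return f
for a in (.18,.13,.09,.06):
    f=go(P(a),0)
    if f[2]>7: break
else:
    t=P(.06)
    for k in range(5):
        t=t-[0,0,.001]
        if go(t,0)[2]>7: break
c,p=snap("wrist","m")
cv2.imwrite("pics/m2.png",cv2.resize(p[100:400,140:500,::-1],None,fx=2,fy=2,interpolation=cv2.INTER_CUBIC))
```

```text
[-36.29   0.54  75.86] [-1.21  0.69 -0.96] 28.07
[-37.51   0.54  72.03] [-0.91 -0.24 -0.45] 28.36
[-38.34   0.52  68.91] [-0.91  0.12  0.43] 28.62
[-38.88   0.51  66.61] [-0.82 -0.02  0.23] 28.87
[-38.89   0.51  65.71] [-0.96 -0.27  0.94] 29.12
[-38.87   0.51  64.7 ] [-1.04 -0.47  1.51] 29.37
[-38.83   0.5   63.68] [-0.9  -0.44  1.78] 29.62
[-38.79   0.5   62.68] [-1.36  0.2   1.18] 29.87
[-38.79   0.5   61.69] [-0.69  0.45  1.29] 30.12
```

View pics/m2.png

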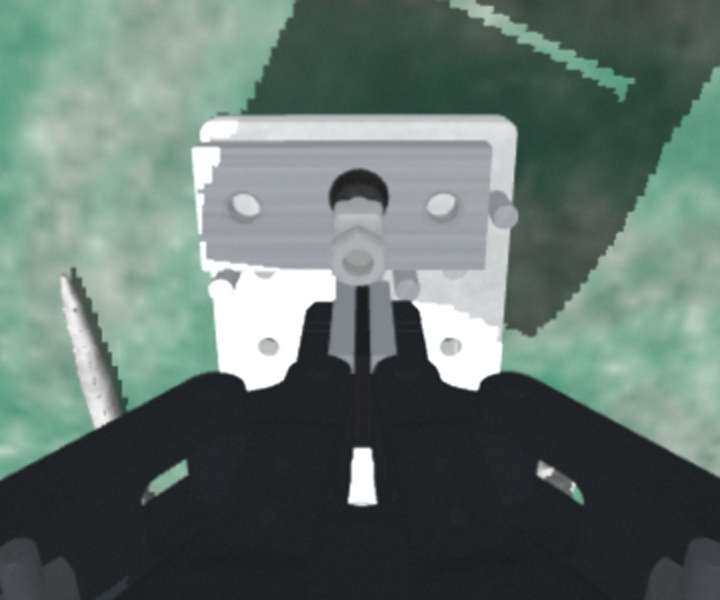

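Run:
```python
from clamp import *
f0=np.array([.4,0.1,0])
z=.0607
while z>.0535:
    manip.move_l(W([-.0387,.0005,z]),None,.03); f=np.mean([force() for _ in range(4)],0)-f0
    print(np.round(fl()*1e3,2),np.round(f,2),round(manip.current_time(),2))
    if f[2]>9: break
    z-=.0007
c,p=snap("wrist","n")
cv2.imwrite("pics/n2.png",cv2.resize(p[100:400,140:500,::-1],None,fx=2,fy=2,interpolation=cv2.INTER_CUBIC))
```

```text
[-38.7    0.49  60.62] [-1.16 -0.11  1.73] 30.42
[-38.73   0.52  59.94] [-2.1   0.62  2.26] 30.67
[-38.71   0.51  59.25] [-1.78  0.15  2.94] 30.92
[-38.71   0.52  58.55] [-1.32  0.01  1.7 ] 31.17
[-38.71   0.49  58.06] [-3.35  0.07  4.95] 31.42
[-38.68   0.47  57.89] [-5.38  0.59 12.32] 31.67
```

View pics/n2.png

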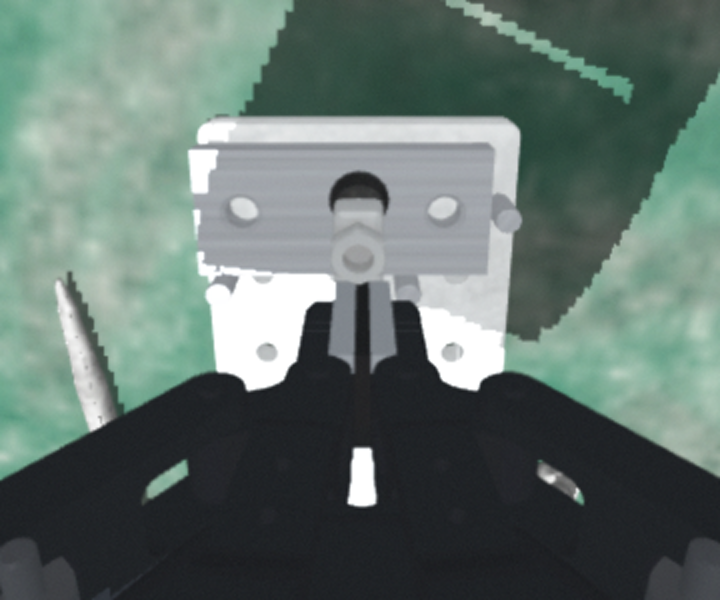

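The force rose to 12 N at z = 57.9 mm, against 57.8 mm expected with the clamp shut, so it is shut. I'll retract and check.

Run:
```python
from h import *
manip.move_l(W([-.0382,.0005,.063]),None,.05)
manip.move_l(W([-.042,.0005,.20]),None,.2)
manip.move_l(W([-.045,.12,.21]),None,.25)
c,p=snap("wrist","o"); print(manip.current_time(),force())
c0=proj(c,W([-.03,0,.02]))[0]; x0,y0=int(c0[0]-100),max(0,int(c0[1]-90)); print(x0,y0)
cv2.imwrite("pics/o2.png",cv2.resize(p[y0:y0+150,x0:x0+200,::-1],None,fx=4,fy=4,interpolation=cv2.INTER_CUBIC))
for n,P in dict(fl=[-.074,.040,.022],rl=[-.034,.04,.022],fr=[-.074,-.05,.022],rr=[-.034,-.05,.022],pr=[-.03,-.043,.029],pl=[-.03,.015,.029],pe=[-.054,.044,.029]).items(): print(n,(proj(c,W(P))[0]-[x0,y0]+.5)*4-.5)
# arm tip depth
d=c and np.load("o.npz")["d"]
for r in (.05,.065,.075,.09):
    a=.05; X=W([.03-r*np.cos(a)+.005*np.sin(a),0.0005,.049+r*np.sin(a)+.005*np.cos(a)]); q=proj(c,X)[0]; i,j=np.round(q).astype(int)
    print(r,np.round(fl(c["R"].T@(ray(c,q)*d[j,i]-c["t"]))*1e3,1),"expect",np.round(fl(X)*1e3,1))
```

```text
33.5 [-0.36753661  0.09655545  0.58827109]
113 97
fl [533.01185396 205.14431786]
rl [542.93231035 350.94626238]
fr [201.68837888 207.64602233]
rr [222.04360514 351.62731146]
pr [237.17197042 372.29239502]
pl [446.55561643 371.97968561]
pe [547.05601564 284.48238068]
0.05 [-19.7   0.5  56.6] expect [-19.7   0.5  56.5]
0.065 [-34.8   0.7  57.8] expect [-34.7   0.5  57.2]
0.075 [-44.7   0.6  58. ] expect [-44.7   0.5  57.7]
0.09 [-60.7   2.6  63.7] expect [-59.6   0.5  58.5]
```

View pics/o2.png

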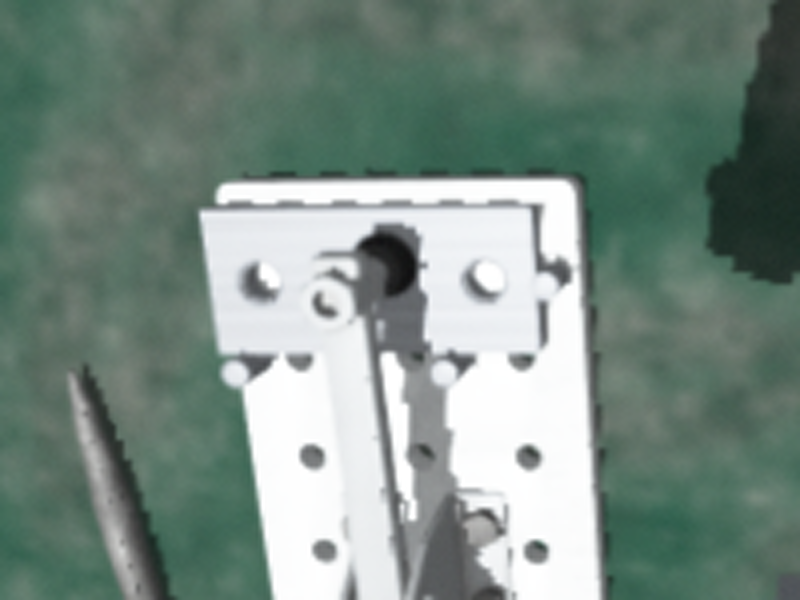

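The bar's corners match the predicted home positions to within about 3 px at 4x zoom (under 1 mm). The arm's depth matches a ≈ 0.05 rad, and the robot is clear.

```bash
python3 -c "
from bench import manip
manip.sign_off(); print(manip.current_time())"
```

```text
the job is handed in; nothing more can be done
the job is handed in; nothing more can be done
```

I tapped the bar home and shut the clamp on it, then handed the job in at about 33.5 s of the 59 s allowed. It gave no verdict.

- **Front tap:** I pushed the long front edge until the bar sat square against both rear pins. The force rose to about 6 N at contact.
- **End tap:** I pushed the right end until the left end met the end pin. The force rose to about 11 N.
- **Clamp:** I pushed the arm over and down until its pad rested on the bar. The downward force rose to about 12 N with the fingertips at 57.9 mm, against 57.8 mm expected when shut.

**Last checks, after retracting:**
- The bar's corners matched their home positions to within about 1 mm, and it was touching all three pins in the picture.
- Depth along the arm matched a lever angle of about 0.05 rad.
- The robot was clear of everything.

**Checks that disagreed or were not made:**
- **Fixture position:** one mid-job view put it about 1.5 mm off sideways, but the last view showed under 1 mm.
- **End tap:** the wrist also read 4 to 7 N upward on the tool. I could not explain it, and the bar stayed flat in the pictures.
- **Tools and parts beside the fixture:** I did not measure them again at the end. None of them was touched in any picture.

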